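# Refit the bayonet cap of the bench air filter

## Task

Take the orange filter cap by its grip bar from the plywood board and lock it on the blue air filter: feel for the collar's two slots with the cap's lugs, push the cap in against the spring, twist it clockwise a quarter turn to the stop and let the spring lift it into its lock, then let go. Be gentle: neither pushing nor twisting may load the cap against the filter by more than 60 N; leave everything else where it is.

Things in the scene. Friction and masses are not known exactly. Their poses are not given: they have to be found in the camera images.
- cap: Orange filter cap, 0.12 kg, 66 mm high, upright on the board. Origin: centre of its underside, z up its axis. Aluminium stem 28 mm diameter, z 0 to 30 mm, foot tapered to 23 mm over the first 4 mm; orange disc 54 mm diameter, z 30 to 38 mm; above it the grip bar, along x. Half a turn about z gives the same cap.
- cap_grip (a point): Centre of the cap's grip bar, 52 mm above the cap's origin, axes as the cap's. The bar is 50 mm long (x), 12 mm thick (y) and 28 mm high, z 38 to 66 mm in the cap's frame; it lies right over the lugs.
- cap_lugs (a point): Point on the cap's axis level with the tops of its two steel lugs, 15 mm above the cap's origin. The lugs stick out along the cap's +x and -x to 22 mm from the axis, each 10 mm wide and 7 mm high (z 8 to 15 mm).
- housing: Fixed blue filter pot, 76 mm diameter, 75 mm high, on a 110 mm square foot, a brass pipe stub out of its +y and -y sides (to 86 mm from the axis). Origin: centre of its underside, z up. Steel collar on top, sprung white follower inside. More than 60 N of contact force (all contacts added up) between cap and pot damages them.
- housing_mouth (a point): Centre of the pot's mouth at the collar's top face, 75 mm above the pot's origin, axes as the pot's. Bore 30.6 mm with two opposite entry slots 14 mm wide, to 26 mm from the axis. The collar's angle is not measured: the line through its slots lies within 0.6 rad either way of the pot's x axis; see the slots from above or feel for them.
- housing_lock (a point): Point on the pot's axis 20 mm below the mouth: where the cap's underside rests when locked. The lugs turn only clockwise seen from above, only with the underside 23 mm or more below the mouth, to a stop 1.4 rad (up to 0.2 more with play) from the slots, under pockets marked red on the collar; let up there, the spring lifts them 3 mm into the pockets and it locks.
- follower (a joint): How far the white follower in the bore is pushed down, m. At 0 its top is 14 mm below the mouth, where an unlocked cap springs back to; about 0.006 with the cap locked, 0.009 where the lugs can just turn, hard bottom at 0.014. Its spring pushes up with 4 N plus 0.6 N/mm.
- board: Fixed plywood board 150 x 270 x 12 mm on the bench, on which cap and blank stand; origin: centre of its underside.
- blank: Bystander, to be left alone: black rubber blanking plug with a round grey knob, no lugs, 58 mm wide, 56 mm high, stands on the same board. Origin at the centre of its underside.
- screwdriver: Bystander, to be left alone: red-handled screwdriver lying on the bench. Origin on its lying axis, underside.
- wrench: Bystander, to be left alone: steel wrench lying on the bench. Origin on its lying axis, underside.
- jar: Bystander, to be left alone: glass jar with steel lid, 64 mm wide, 85 mm high. Origin at the centre of its underside.
- offcut: Bystander, to be left alone: dark steel bar 160 x 30 x 12 mm lying on the bench. Origin at the centre of its underside.
- fitting: Bystander, to be left alone: brass pipe fitting 26 mm wide, 34 mm high. Origin at the centre of its underside.
- cup: Bystander, to be left alone: green metal cup 80 mm wide, 60 mm high. Origin at the centre of its underside.
Things that resemble listed ones, but are neither listed nor needed, are in the scene too. There is more than one size of the cap; the job needs the largest.

How it is judged:
By the outcome, as a careful person would: the job done as asked, in the order asked, and still so for the second after the job is handed in, with the robot touching nothing.
It also fails if it takes over 72 s, if anything falls off the work surface, if the arm or the gripper's body presses on something with over 40 N, if the wrist force passes 120 N, or if a joint passes its speed limit or range.

## Robot

A 6-joint arm with a two-finger parallel gripper is mounted at the origin on the work surface. World frame = base frame: x ahead of the robot, y to its left, z up, the work surface at z = 0. Lengths are in mm, angles in rad, forces in N, time in s.
With the tool pointing down it reaches from about 250 to 800 mm from the base axis. Payload 3.9 kg.
Tool frame: the origin (TCP) lies at the very end of the fingers, on their centre line; the grasp point (between the pads) lies 19 mm behind it (env.pinch_z is the distance from the TCP to the grasp point, in mm); z points along the fingers, x is the direction in which the jaws open and shut, and the axes are right-handed (so a half turn about z gives the same grasp; the last joint's range is limited). The gripper opens to 85 mm and grips with 20 to 120 N. Pads are 22 mm wide; open, the fingers measure 114 mm over their backs; the gripper's body (76 mm by 85 mm) begins 54 mm behind the grasp point. The pads swing forward as they close: fully open they stand 13 mm farther back than shut.
Start: joints at [1.191, 0.26, -0.138, 1.173, 0, 1.571], TCP at [194.63, 487.58, 231.304] pointing down, gripper open.
Joint ranges: [-2.78, 2.78], [-0.83, 1.72], [-1.28, 1.37], [-1.9, 2.12], [-1.57, 1.48], [-3.14, 3.14]. Speed limits (rad/s): [2.57, 2.57, 3.14, 3.14, 3.14, 3.14].

## Interface

Orientations are given as a 3x3 rotation matrix whose columns are the frame's x, y, z axes.
In Python, from bench import sensors, imaging, hand_in, finder, env gives the robot as it stands. The module is installed in compiled form; this text tells all that it offers.
- The arm moves only by the tool servo_tool, never from a script. Its argument "moves" is a list of rows, each a list of 3 entries, a list of its own where there are three numbers: the opening, from 0 (shut) to 1 (fully open), then the shift along the world's x, y, z in cm, then the turn about the world's z in rad. A call has 1 to 20 rows; each row shifts and turns the commanded pose from where the row before left it; what a row does not reach is not made up. A row lasts 1/8 s, in which the tool goes at most 62.5 mm and 10.7 degrees, less where a joint would pass 70% of its speed; a pose out of reach is approached as far as the arm can. A call with a gripper value outside its range is refused whole. The fingers move at their own pace and stop on an object; the grip force is fixed at half the most. Time passes only in rows, so rows that do not move let the fingers close. It gives the time, the measured TCP pose, the force and the opening at its end, in the units of the state.
- sensors.observe(): the state, without advancing time (a new reading comes with each control period).
- imaging.get_image(name): name is "scene" or "top" or "wrist"; returns the picture (420x560x3 uint8, red, green, blue); there is no depth.
- imaging.camera_model(name): a dict with "fx", "fy", "cx", "cy" (pixels), "k1" (the pictures are not rectified: a ray, as slopes to the right and down, at radius r is drawn at 1 + k1 r^2 times it, then the intrinsics apply), "R" (3x3) and "t" (3): a world point X has camera coordinates R X + t; the wrist camera has in their place "tool_from_camera" (4x4, takes a point from camera to tool coordinates, whose origin is the TCP and whose axes are the tool frame's). Camera axes: x right, y down, z forward; pixel columns grow to the right and rows downward; lengths in mm; the calibration is good to about 2 mm. A picture is of the moment at which its call begins: read the wrist's pose just before it. camera_model takes no time and is no camera call.
- hand_in(): hands the job in, once; it reports no verdict.
Trained networks look in the newest picture that a camera, given by its name, has taken for a name from the list of things; names that differ only in an ending like _2 or _b are one class to them, and where a whole thing is asked for, a point or a joint stands for the part that bears it (a point fixed in the world has none). Each returns a list of dicts, best first, with "conf" (0 to 1); they miss things now and then, are a little off and sometimes report something else, mostly with a low value. They report only what shows in the picture. A call takes as long as a camera call. They do not tell look-alikes from the thing itself.
- finder.boxes_of(target, camera): "extent" ([left, top, width, height] in pixels, round what is visible of it).
- finder.spot_point(target, camera): "centre" ([column, row] in pixels: a listed point, or the origin of a listed thing).
The state is a dict: "clock": time; "joint_positions": joint angles; "dq": joint speeds; "effort": joint torques, N m; "eef_pos": TCP position; "tool_rot": TCP orientation; "force": force on the tool from outside, world axes, zero at the start; "ft_torque": the same for the moment, N m; "finger_gap": finger opening in mm.
Only numpy, scipy, OpenCV 4.12 (cv2) and the standard library are available. Lean on these libraries where they do the work, as an engineer would, in place of code of your own. Each camera call takes 0.05 s, during which the arm holds its last target.

## Working session

There is one attempt and no reset: what is moved stays moved. The work goes in short steps, Python scripts to look and compute and a tool call to move; the robot and the scene stay as the last step left them, time stands still between calls to the robot, and variables do not carry over. Pictures are saved under pics/ and viewed, and the job is handed in when it is done.

Besides the shell and the picture viewer there is one more tool, called by a JSON object that holds its "method" and its "body". servo_tool: Moves the arm, as the interface text tells. Its arguments: {"type":"object","properties":{"moves":{"type":"array","items":{"type":"array"}}},"required":["moves"]}

```bash
mkdir -p pics
cat > h.py <<'E'
import numpy as np, cv2
from bench import sensors, imaging, hand_in, finder, env
def save(name,img): cv2.imwrite('pics/'+name+'.png', cv2.cvtColor(img,cv2.COLOR_RGB2BGR))
def cam(name,st=None):
    m=imaging.camera_model(name)
    if 'R' in m: return m,np.array(m['R']),np.array(m['t'])
    st=st or sensors.observe()
    T=np.eye(4);T[:3,:3]=st['tool_rot'];T[:3,3]=st['eef_pos']
    C=np.linalg.inv(T@np.array(m['tool_from_camera']))
    return m,C[:3,:3],C[:3,3]
def proj(name,X,st=None):
    m,R,t=cam(name,st);c=R@np.array(X,float)+t;u=c[:2]/c[2];u=u*(1+m['k1']*(u@u))
    return np.array([m['fx']*u[0]+m['cx'],m['fy']*u[1]+m['cy']])
def unproj(name,px,z,st=None):
    m,R,t=cam(name,st);d=np.array([(px[0]-m['cx'])/m['fx'],(px[1]-m['cy'])/m['fy']]);u=d.copy()
    for _ in range(20): u=d/(1+m['k1']*(u@u))
    r=R.T@np.array([u[0],u[1],1]);o=-R.T@t
    return o+r*(z-o[2])/r[2]
E
python3 - <<'E'
from h import *
s=sensors.observe();print(s)
for n in ['scene','top','wrist']: save(n+'0',imaging.get_image(n)); m=imaging.camera_model(n);print(n,m)
for t in ['cap','cap_grip','housing','housing_mouth','blank','board']:
  for c in ['top','scene']:
    print(t,c,[(np.round(d['centre']),round(d['conf'],2)) for d in finder.spot_point(t,c)])
E
```

```text
{'clock': 0.0, 'joint_positions': array([ 1.19100383e+00,  2.60686422e-01, -1.39347251e-01,  1.17270025e+00,
        4.86039941e-05,  1.57080718e+00]), 'dq': array([-0.00027444,  0.00158728,  0.00186408, -0.00223863, -0.00117002,
       -0.00021615]), 'effort': array([-6.20915780e-04, -4.05673885e+01,  2.53923440e+01,  1.85263390e-02,
       -6.27861982e-05,  8.53722320e-07]), 'eef_pos': array([194.36970759, 486.97406491, 230.47189361]), 'tool_rot': array([[ 3.70737137e-01,  9.28737526e-01, -7.63460624e-04],
       [ 9.28735819e-01, -3.70737919e-01, -1.78150576e-03],
       [-1.93759506e-03, -4.85828831e-05, -9.99998122e-01]]), 'force': array([0.10363306, 0.15561107, 0.02833732]), 'ft_torque': array([ 0.03363183, -0.0124265 , -0.01918011]), 'finger_gap': 85.4803579528629}
scene {'fx': 440.81937215933505, 'fy': 440.81937215933505, 'cx': 284.99353753548803, 'cy': 207.24809877555813, 'k1': -0.06077258799320881, 'R': array([[ 0.48001589,  0.87725743,  0.0020346 ],
       [ 0.59588846, -0.32435315, -0.73465092],
       [-0.64381805,  0.35385651, -0.67844225]]), 't': array([-220.57289968, 
[... 1035 characters left out ...]
.57), (array([280., 219.]), 0.44), (array([297., 289.]), 0.22)]
cap_grip top [(array([330., 218.]), 0.72), (array([274., 228.]), 0.64), (array([336., 275.]), 0.46)]
cap_grip scene [(array([238., 227.]), 0.81), (array([210., 201.]), 0.55), (array([279., 209.]), 0.46)]
housing top [(array([249., 191.]), 0.73), (array([416., 275.]), 0.49)]
housing scene [(array([325., 230.]), 0.65), (array([143., 294.]), 0.35)]
housing_mouth top [(array([245., 187.]), 0.8)]
housing_mouth scene [(array([331., 208.]), 0.56)]
blank top [(array([383., 214.]), 0.8)]
blank scene [(array([193., 265.]), 0.92), (array([338., 267.]), 0.29)]
board top [(array([350., 216.]), 0.78)]
board scene [(array([218., 259.]), 0.86)]
```

View pics/scene0.png

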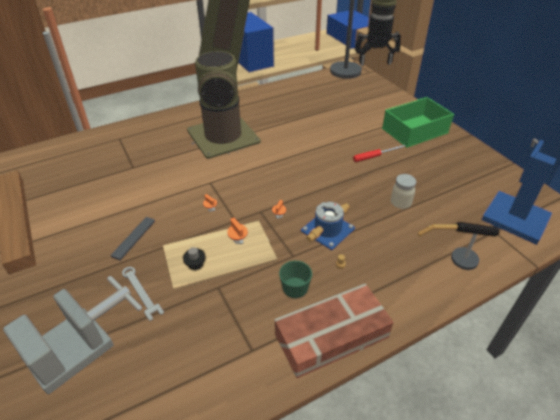

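View pics/top0.png

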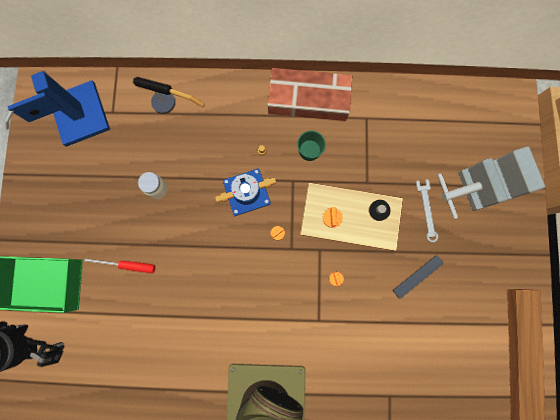

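Run:
```python
import cv2
a=cv2.imread('pics/top0.png');cv2.imwrite('pics/top0c.png',cv2.resize(a[150:300,200:400],None,fx=4,fy=4,interpolation=2))
a=cv2.imread('pics/scene0.png');cv2.imwrite('pics/scene0c.png',cv2.resize(a[160:310,150:350],None,fx=4,fy=4,interpolation=2))
```

```text
(no output)
```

View pics/top0c.png

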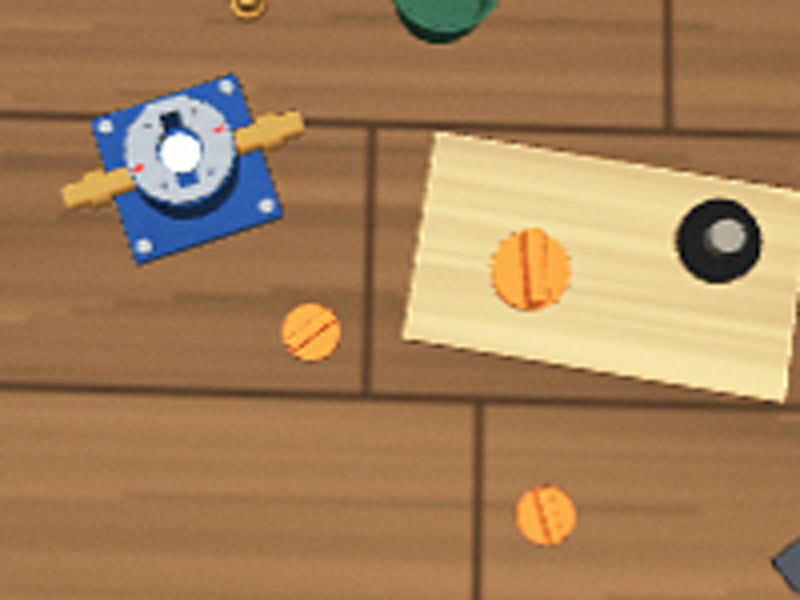

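View pics/scene0c.png

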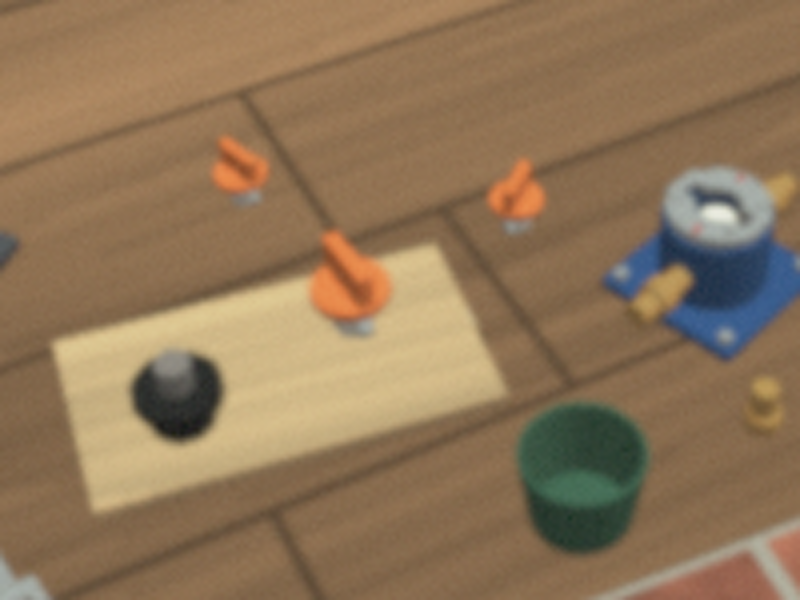

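Three orange caps are visible in the top picture: (332,217) on the plywood board, and (277,233) and (336,279) on the bench. The one on the board has the clearly larger disc (about 80 px against 58 px in the enlarged crop) and stands where the task says, so it's the target. The pot's collar is at (245,187), with its slots at crop pixels (172,120) and (190,180).

Run:
```python
from h import *
def p(c,z): return unproj('top',(c[0]/4+200-.375,c[1]/4+150-.375),z)
for nm,c,z in [('disc',(531,269),50),('d_l',(491,269),50),('d_r',(571,269),50),('s1',(172,120),74),('s2',(190,180),74),('mouth',(181,150),75),('fitting',(248,5),15),('bench cap',(311,332),35),('bar1',(534,228),78),('bar2',(548,304),78),('r1',(137,169),75),('r2',(219,129),75)]:
  print(nm,np.round(p(c,z),1))
# refine colour centroid of orange
a=imaging.get_image('top');hsv=cv2.cvtColor(a,cv2.COLOR_RGB2HSV)
print(sensors.observe()['clock'])
m=cv2.inRange(hsv,(5,150,120),(22,255,255));m[:, :300]=0
n,l,st,ce=cv2.connectedComponentsWithStats(m)
for i in range(1,n):
  if st[i,4]>80: print(st[i],ce[i],unproj('top',ce[i],50))
# scene crosscheck
for X in ([0,0,0],):
  d=p((531,269),50);print(proj('scene',d)); d=p((181,150),75);print(proj('scene',d))
```

```text
disc [ 503.7 -166.7   50. ]
d_l [ 502.9 -139.6   50. ]
d_r [ 504.4 -193.7   50. ]
s1 [594.4  77.8  74. ]
s2 [553.9  64.2  74. ]
mouth [573.9  70.9  75. ]
fitting [693.   32.2  15. ]
bench cap [458.2 -19.3  35. ]
bar1 [ 527.3 -164.6   78. ]
bar2 [ 477.1 -174.2   78. ]
r1 [560.2  99.7  75. ]
r2 [588.9  46.   75. ]
0.8
[323 207  20  21 310] [332.02580645 217.15806452] [ 502.85745478 -165.7338672    50.        ]
[329 271  15  16 188] [335.9787234  278.36702128] [ 339.65700402 -177.77495783   50.        ]
[ 516  290   29  130 3204] [529.82615481 355.00218477] [ 149.82362999 -695.44959738   50.        ]
[237.34338584 230.21338858]
[328.89642772 209.7338379 ]
```

{"method": "servo_tool", "body": {"moves": [[1, [3.7, -4.2, 0], 0.06], [1, [3.7, -4.2, 0], 0.06], [1, [3.7, -4.2, 0], 0.06], [1, [3.7, -4.2, 0], 0.06], [1, [3.7, -4.2, 0], 0.06], [1, [3.7, -4.2, 0], 0.06], [1, [3.7, -4.2, 0], 0.06], [1, [3.7, -4.2, 0], 0.06], [1, [3.7, -4.2, 0], 0.06], [1, [3.7, -3.8, 0], 0.03], [1, [0, 0, 0], 0], [1, [0, 0, 0], 0], [1, [0, 0, 0], 0]]}}

```text
clock: 2.42
eef_pos: [563.7, 72.5, 231.4]
tool_rot: [[-0.19, 0.982, -0.001], [0.982, 0.19, 0.0], [0.0, -0.001, -1.0]]
force: [1.0, 0.4, -0.3]
finger_gap: 85.5
```

Run:
```python
from h import *
s=sensors.observe();a=imaging.get_image('wrist');save('w1',a);print(s['eef_pos'],s['tool_rot'],s['dq'],s['joint_positions'],s['clock'])
for t in ['housing_mouth','housing']: print(t,[(np.round(d['centre'],1),round(d['conf'],2)) for d in finder.spot_point(t,'wrist')])
print(proj('wrist',[574,71,75],s))
```

```text
[563.69988673  72.52607809 231.38238198] [[-1.90435987e-01  9.81699442e-01 -5.83055807e-04]
 [ 9.81699564e-01  1.90436136e-01  2.09988889e-04]
 [ 3.17180870e-04 -5.32396191e-04 -9.99999808e-01]] [ 0.00681732 -0.00618027 -0.00148093 -0.00222    -0.00120663 -0.003534  ] [ 1.27798529e-01  3.35086529e-01 -3.00151353e-02  1.20624620e+00
  2.82587415e-04 -6.38078852e-02] 2.425
housing_mouth [(array([279.4, 206.8]), 0.74)]
housing []
[276.90491184 204.75930777]
```

View pics/w1.png

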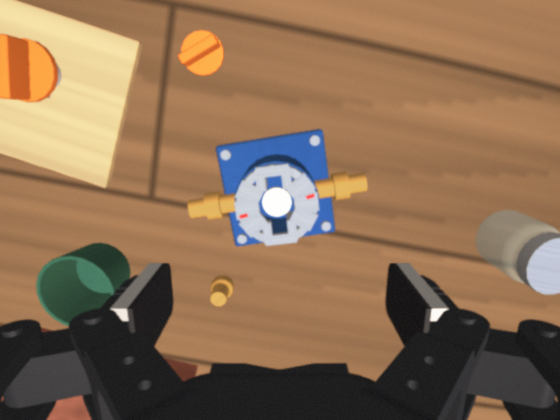

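The wrist picture shows the pot's collar centred near (277,204), with the slots almost vertical (about (275,185) and (279,225)) and red marks at (243,215) and (310,197).

Run:
```python
import cv2
a=cv2.imread('pics/w1.png');cv2.imwrite('pics/w1c.png',cv2.resize(a[150:260,215:345],None,fx=6,fy=5.4545454,interpolation=2) if 0 else cv2.resize(a[155:255,215:345],None,fx=6,fy=6,interpolation=2))
```

```text
(no output)
```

View pics/w1c.png

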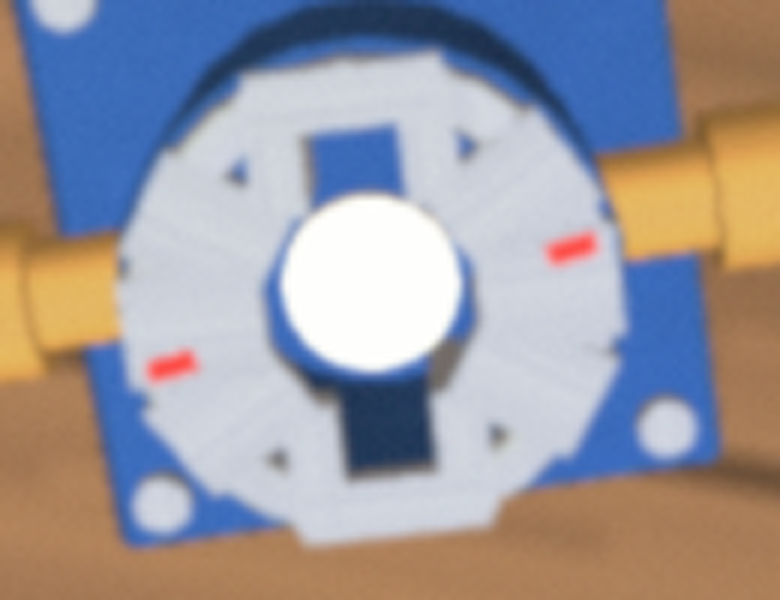

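Run:
```python
from h import *
s=sensors.observe()
def p(c,z): return unproj('wrist',((c[0]+.5)/6+215-.5,(c[1]+.5)/6+155-.5),z,s)
P={k:p(c,75)[:2] for k,c in dict(s1=(352,128),s2=(390,470),r1=(572,249),r2=(172,366),m=(371,302),t=(345,60),b=(398,542)).items()}
for k in P: print(k,P[k].round(1))
for a,b in (('s1','s2'),('r1','r2'),('t','b')):
  d=P[a]-P[b] if a!='t' else P[b]-P[a]
  print(a,(P[a]+P[b])/2,np.linalg.norm(d),np.arctan2(d[1],d[0]),np.arctan2(-d[1],-d[0]))
```

```text
s1 [550.4  63.2]
s2 [599.   78.1]
r1 [561.5  97.2]
r2 [589.5  44.2]
m [574.6  70.6]
t [541.2  60.5]
b [609.8  81.4]
s1 [574.71198032  70.6820996 ] 50.79869710424545 -2.844134609527571 0.29745804406222237
r1 [575.50770749  70.71119172] 59.934637324847884 2.0555817433700017 -1.0860109102197917
t [575.4937402   70.96145659] 71.67303835268771 0.29638464713555146 -2.845208006454242
```

{"method": "servo_tool", "body": {"moves": [[1, [-1.4, -4.8, 0], 0], [1, [-1.4, -4.8, 0], 0], [1, [-1.4, -4.8, 0], 0], [1, [-1.4, -4.8, 0], 0], [1, [-1.4, -4.8, 0], 0], [1, [0, 0, 0], 0], [1, [0, 0, 0], 0], [1, [0, 0, 0], 0]]}}

```text
clock: 3.58
eef_pos: [495.0, -167.1, 231.4]
tool_rot: [[-0.191, 0.982, 0.0], [0.982, 0.191, 0.0], [0.0, 0.0, -1.0]]
force: [0.1, 0.8, 0.7]
finger_gap: 85.3
```

Run:
```python
from h import *
s=sensors.observe();a=imaging.get_image('wrist');save('w2',a);print(s['eef_pos'],s['tool_rot'][:,0],s['clock'])
for t in ['cap','cap_grip']: print(t,[(np.round(d['centre'],1),round(d['conf'],2)) for d in finder.spot_point(t,'wrist')])
c=proj('wrist',[503,-167,60],s);print(c)
x,y=(c-[65,50]).astype(int);print(x,y)
save('w2c',cv2.resize(a[y:y+100,x:x+130],None,fx=6,fy=6,interpolation=2))
```

```text
[ 494.99039896 -167.0763084   231.36557799] [-1.91138626e-01  9.81563007e-01  2.99012896e-04] 3.575
cap [(array([420.4, 175. ]), 0.86), (array([278.5, 190.4]), 0.59), (array([296.2,  16.3]), 0.55), (array([465.8, 282.5]), 0.4)]
cap_grip [(array([437. , 179.1]), 0.92), (array([283.1, 197.2]), 0.91), (array([296.7,   8. ]), 0.67)]
[279.21541548 198.44231736]
214 148
```

View pics/w2c.png

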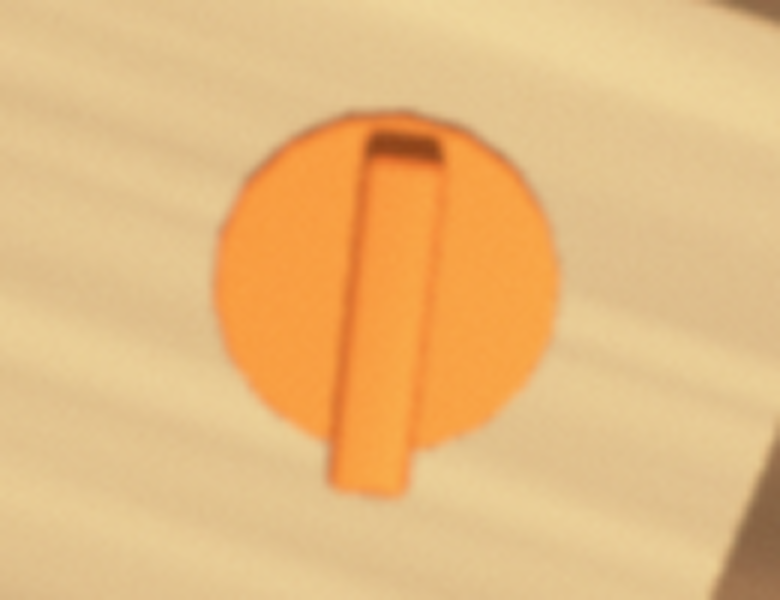

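View pics/w2.png

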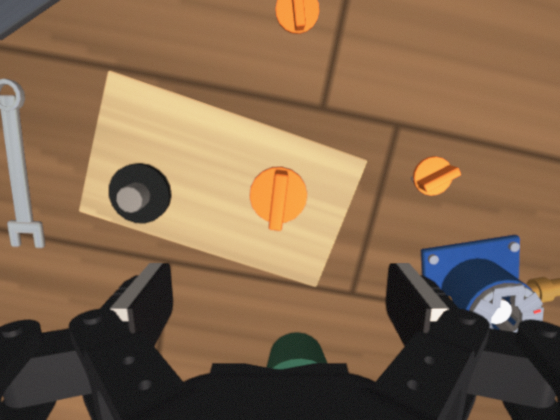

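The enlarged crop shows the large cap on the board. The disc centre is at crop (387,281) and the bar top runs from (404,160) to (368,492). The two bench caps at (297,10) and (435,176) are clearly smaller.

Run:
```python
from h import *
s=sensors.observe()
def p(c,z): return unproj('wrist',((c[0]+.5)/6+214-.5,(c[1]+.5)/6+148-.5),z,s)[:2]
a,b=p((404,160),78),p((368,492),78);d=b-a
print(a,b,(a+b)/2,np.linalg.norm(d),np.arctan2(d[1],d[0]))
print(p((387,281),50)); print(np.arctan2(s['tool_rot'][1,0],s['tool_rot'][0,0])-np.pi/2)
```

```text
[ 478.28802865 -170.67876216] [ 526.70220297 -166.4780432 ] [ 502.49511581 -168.57840268] 48.596073039637695 0.08654954509258539
[ 501.69081226 -168.58645154]
0.19217872030477312
```

{"method": "servo_tool", "body": {"moves": [[1, [0.7, -0.2, -3], -0.05], [1, [0, 0, -5], -0.055], [1, [0, 0, -5], 0], [1, [0, 0, -2.5], 0], [1, [0, 0, -1.5], 0], [1, [0, 0, -0.7], 0], [1, [0, 0, 0], 0], [1, [0, 0, 0], 0]]}}

```text
clock: 4.72
eef_pos: [502.6, -170.7, 55.4]
tool_rot: [[-0.085, 0.996, 0.002], [0.996, 0.085, -0.001], [-0.001, 0.002, -1.0]]
force: [0.6, 0.6, -0.2]
finger_gap: 85.6
```

Run:
```python
from h import *
s=sensors.observe();a=imaging.get_image('wrist');save('w3',a);print(s['eef_pos'],s['force'],np.arctan2(s['tool_rot'][1,0],s['tool_rot'][0,0])-np.pi/2)
save('s3',imaging.get_image('scene'))
```

```text
[ 502.62769521 -170.72157653   55.37898932] [ 0.55708796  0.63577178 -0.15562768] 0.08524490285699193
```

View pics/w3.png

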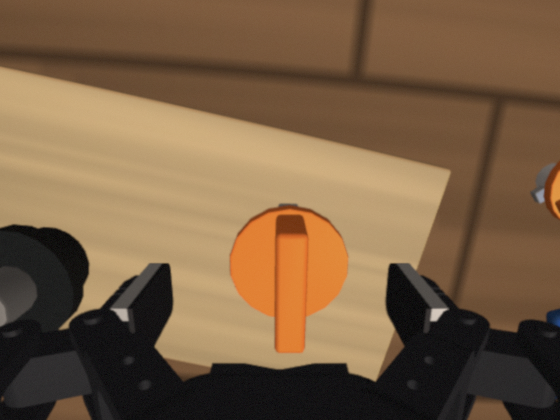

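Run:
```python
from h import *
s=sensors.observe()
for px,z in [((291,236),78),((289,352),78),((289,264),50)]:print(unproj('wrist',px,z,s))
```

```text
[ 478.56842744 -170.35800534   78.        ]
[ 526.18358334 -166.61741182   78.        ]
[ 501.38632243 -168.19063548   50.        ]
```

{"method": "servo_tool", "body": {"moves": [[1, [0, 0.22, 0], 0], [1, [0, 0, 0], 0], [0, [0, 0, 0], 0], [0, [0, 0, 0], 0], [0, [0, 0, 0], 0], [0, [0, 0, 0], 0], [0, [0, 0, 0], 0], [0, [0, 0, 0], 0], [0, [0, 0, 0], 0], [0, [0, 0, 0], 0]]}}

```text
clock: 6.08
eef_pos: [501.6, -168.2, 54.3]
tool_rot: [[-0.085, 0.996, -0.0], [0.996, 0.085, 0.0], [0.0, -0.0, -1.0]]
force: [-0.1, 0.2, -0.9]
finger_gap: 10.7
```

Run:
```python
from h import *
s=sensors.observe();a=imaging.get_image('wrist');save('w4',a);print(s['eef_pos'],s['force'],s['finger_gap'],np.arctan2(s['tool_rot'][1,0],s['tool_rot'][0,0])-np.pi/2)
```

```text
[ 501.59374406 -168.20990275   54.26449922] [-0.13887984  0.20950949 -0.8551153 ] 10.67366699874185 0.08520667504263502
```

View pics/w4.png

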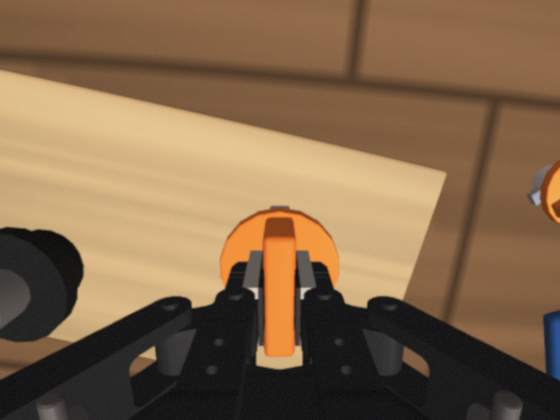

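{"method": "servo_tool", "body": {"moves": [[0, [0, 0, 1], 0], [0, [0, 0, 3], 0], [0, [0, 0, 4], 0], [0, [0, 0, 3], 0.01], [0, [1.4, 4.8, 0], 0.04], [0, [1.4, 4.8, 0], 0.04], [0, [1.4, 4.8, 0], 0.04], [0, [1.5, 4.8, 0], 0.04], [0, [1.6, 4.7, 0], 0.04], [0, [0, 0, 0], 0], [0, [0, 0, 0], 0], [0, [0, 0, 0], 0], [0, [0, 0, 0], 0]]}}

```text
clock: 7.75
eef_pos: [574.3, 69.6, 164.5]
tool_rot: [[-0.289, 0.957, -0.0], [0.957, 0.289, -0.0], [-0.0, -0.0, -1.0]]
force: [-0.8, -0.2, -0.9]
finger_gap: 10.8
```

Run:
```python
from h import *
P=[];Y=[];F=[]
for i in range(4):
  s=sensors.observe();P.append(s['eef_pos']);Y.append(np.arctan2(s['tool_rot'][1,0],s['tool_rot'][0,0])-np.pi/2);F.append(s['force'])
  if i==0: a=imaging.get_image('wrist');save('w5',a)
  elif i==1: b=imaging.get_image('top');save('t5',cv2.resize(b[140:240,180:310],None,fx=6,fy=6,interpolation=2))
  else: c=imaging.get_image('scene');save('s5',cv2.resize(c[150:260,270:400],None,fx=6,fy=5.4545 and 6,interpolation=2)[:600])
print(np.array(P).round(2),np.round(Y,4),np.round(F,2),s['finger_gap'],s['clock'])
```

```text
[[574.32  69.64 164.48]
 [574.41  69.75 164.49]
 [574.46  69.91 164.42]
 [574.49  70.07 164.4 ]] [0.2934 0.2936 0.2938 0.294 ] [[-0.83 -0.17 -0.87]
 [ 0.38 -0.17 -1.02]
 [-0.08  0.02 -0.5 ]
 [ 0.96 -0.27 -1.21]] 10.84659838858919 7.9
```

View pics/w5.png

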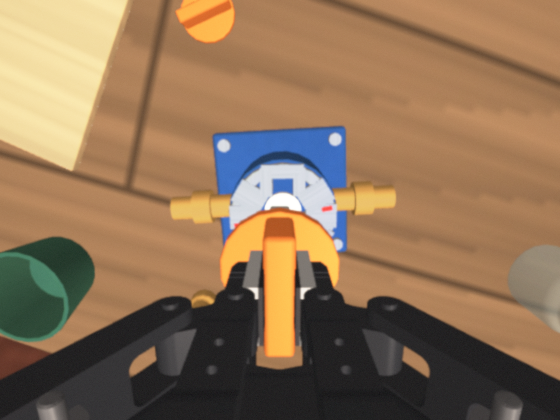

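View pics/s5.png

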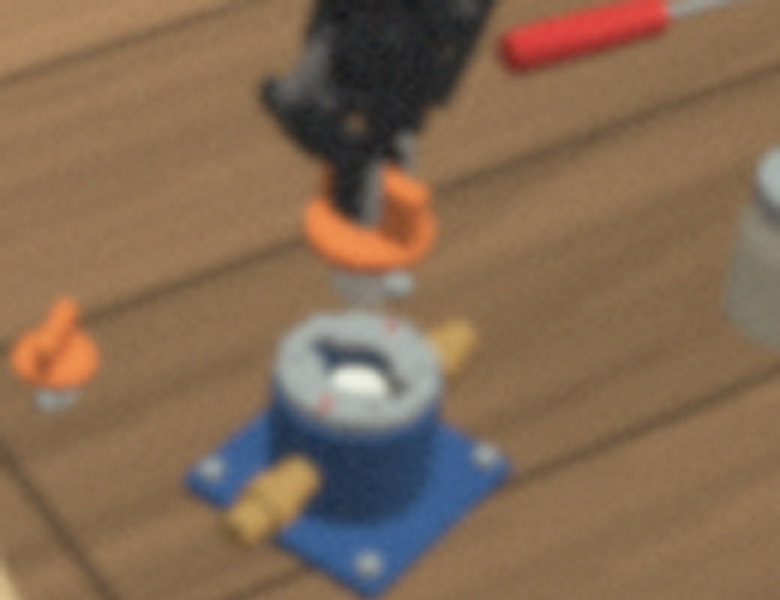

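Run:
```python
from h import *
s=sensors.observe()
a=cv2.cvtColor(cv2.imread('pics/w5.png'),cv2.COLOR_BGR2RGB);hsv=cv2.cvtColor(a,cv2.COLOR_RGB2HSV)
m=cv2.inRange(hsv,(5,150,120),(22,255,255));m[:190]=0;m[265:]=0;m[:,:215]=0;m[:,345:]=0
n,l,st,ce=cv2.connectedComponentsWithStats(m);k=1+np.argmax(st[1:,4]);
ys=range(214,262);pts=[]
for y in ys:
  xs=np.where(m[y]>0)[0]
  if len(xs): pts+= [(xs.min()-.5,y),(xs.max()+.5,y)]
zt=164.45-42.4+38
W=np.array([unproj('wrist',p,zt,s)[:2] for p in pts])
from scipy.optimize import least_squares
f=least_squares(lambda q:np.hypot(W[:,0]-q[0],W[:,1]-q[1])-q[2],[574,70,27],loss='soft_l1');print(f.x,np.abs(f.fun).mean())
b=a[150:250,215:345];save('w5c',cv2.resize(b,None,fx=6,fy=6,interpolation=2))
```

```text
[574.88813905  68.39235109  26.3267079 ] 0.651714759483762
```

View pics/w5c.png

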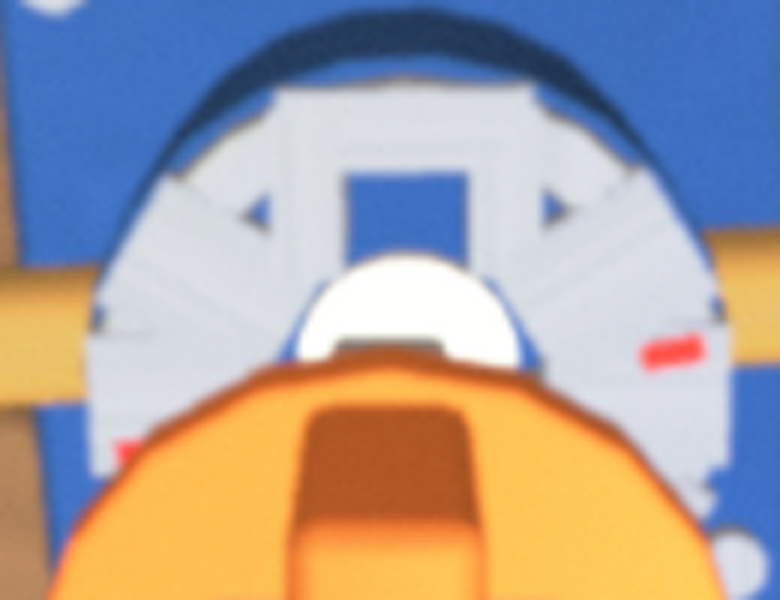

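Run:
```python
from h import *
s=sensors.observe();ex=s['tool_rot'][:2,0];ey=s['tool_rot'][:2,1]
print(s['eef_pos'],ex@s['eef_pos'][:2],ey@s['eef_pos'][:2])
def p(n,c,z):
  w=unproj('wrist',((c[0]+.5)/6+215-.5,(c[1]+.5)/6+150-.5),z,s)[:2];print(n,w.round(1),round(ex@w,2),round(ey@w,2))
p('slotL',(343,172),75);p('slotR',(468,172),75)
p('lugL',(334,340),137);p('lugR',(443,340),137)
p('rimL',(88,400),75);p('rimR',(731,400),75);p('rimT',(405,85),75)
p('barL',(308,410),122+38);p('barR',(466,410),160);p('bartL',(290,525),188);p('bartR',(486,525),188)
m=np.array([575.,70.8]);print('mouth',ex@m,ey@m)
```

```text
[574.54978292  70.23351549 164.39647461] -99.45499545706207 570.2182946771828
slotL [552.5  56.8] -105.92 545.19
slotR [548.5  69.8] -92.31 545.19
lugL [555.2  58.1] -105.5 548.16
lugR [552.6  66.5] -96.63 548.16
rimL [585.5  36.8] -134.63 571.01
rimR [564.6 105.8] -62.56 571.02
rimT [541.4  60.5] -99.19 535.69
barL [554.8  56.6] -106.81 547.39
barR [551.6  67.3] -95.6 547.39
bartL [553.7  56.2] -106.88 546.2
bartR [550.4  67.1] -95.46 546.2
mouth -99.04347077140683 570.8134816668736
```

{"method": "servo_tool", "body": {"moves": [[0, [0.05, 0.2, -1], 0], [0, [0, 0, -2], 0], [0, [0, 0, -1], 0], [0, [0, 0, 0], 0], [0, [0, 0, 0], 0], [0, [0, 0, 0], 0], [0, [0, 0, 0], 0]]}}

```text
clock: 8.82
eef_pos: [575.5, 72.8, 124.9]
tool_rot: [[-0.291, 0.957, 0.001], [0.957, 0.291, 0.0], [-0.0, 0.001, -1.0]]
force: [-0.3, -0.2, -1.4]
finger_gap: 10.8
```

Run:
```python
from h import *
s=sensors.observe();a=imaging.get_image('wrist');b=imaging.get_image('scene')
s=sensors.observe();print(s['eef_pos'],s['force'],s['ft_torque'],np.arctan2(s['tool_rot'][1,0],s['tool_rot'][0,0])-np.pi/2)
save('w6c',cv2.resize(a[180:280,215:345],None,fx=6,fy=6,interpolation=2))
save('s6c',cv2.resize(b[170:240,285:375],None,fx=8,fy=8,interpolation=2))
```

```text
[575.3788012   72.80645773 124.67785661] [-1.04480955 -0.18521456 -1.21103481] [-0.02601584  0.03634219 -0.05727808] 0.2952010760603965
```

View pics/w6c.png

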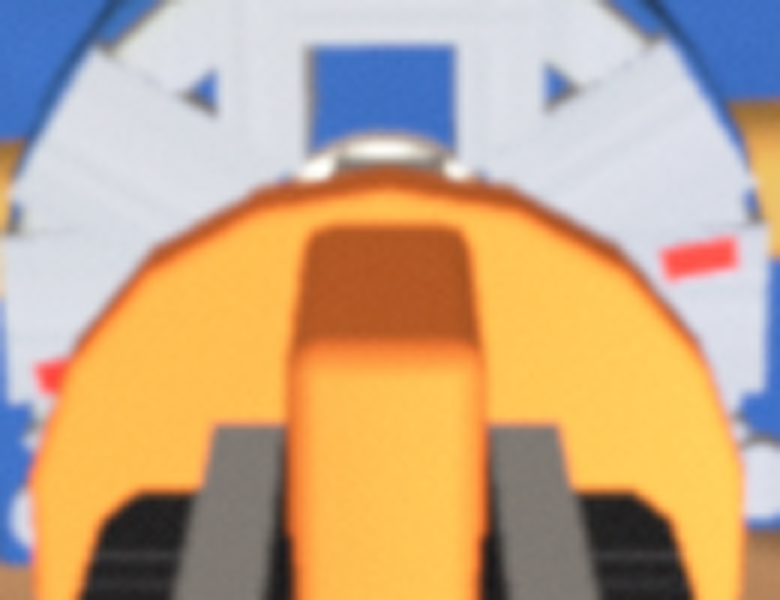

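View pics/s6c.png

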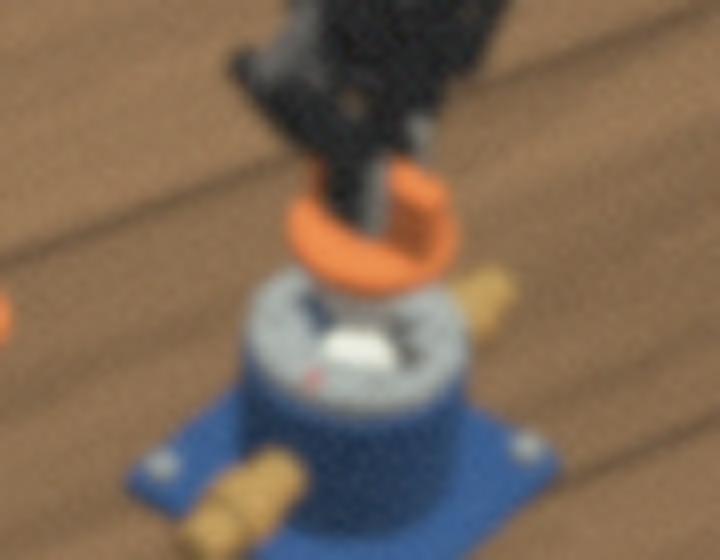

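Run:
```python
from h import *
s=sensors.observe();ex=s['tool_rot'][:2,0];ey=s['tool_rot'][:2,1]
print(ex@s['eef_pos'][:2],ey@s['eef_pos'][:2])
def p(n,c,z):
  w=unproj('wrist',((c[0]+.5)/6+215-.5,(c[1]+.5)/6+180-.5),z,s)[:2];print(n,round(ex@w,2),round(ey@w,2))
p('slotL',(310,44),75);p('slotR',(457,44),75)
z=124.7-42.3
p('bL',(308,228),z+38);p('bR',(466,228),z+38);p('tL',(290,345),z+66);p('tR',(485,345),z+66);p('rimL',(8,330),75);p('rimR',(768,330),75)
```

```text
-97.73912191202984 571.6716125041063
slotL -106.45 544.49
slotR -93.1 544.49
bL -105.09 548.66
bR -93.89 548.66
tL -105.15 547.59
tR -93.81 547.59
rimL -135.15 571.9
rimR -63.56 571.9
```

{"method": "servo_tool", "body": {"moves": [[0, [-0.09, -0.03, -0.4], 0], [0, [0, 0, -0.3], 0], [0, [0, 0, -0.2], 0], [0, [0, 0, -0.2], 0], [0, [0, 0, 0], 0], [0, [0, 0, 0], 0]]}}

```text
clock: 9.68
eef_pos: [574.3, 72.5, 113.4]
tool_rot: [[-0.291, 0.957, 0.0], [0.957, 0.291, -0.0], [-0.0, 0.0, -1.0]]
force: [-0.2, 0.1, -0.6]
finger_gap: 10.5
```

```bash
cat > st.py <<'E'
from h import *
P=[]
for i in range(3):
  s=sensors.observe();P.append(np.r_[s['eef_pos'],s['force'],s['ft_torque']*10,np.arctan2(s['tool_rot'][1,0],s['tool_rot'][0,0])-np.pi/2]);b=imaging.get_image('scene')
print(np.array(P).round(2),s['clock'],s['finger_gap'])
save('sl',cv2.resize(b[170:240,285:375],None,fx=8,fy=8,interpolation=2))
E
python3 st.py
```

```text
[[ 5.7431e+02  7.2470e+01  1.1336e+02 -2.2000e-01  1.4000e-01 -6.4000e-01
  -6.0000e-01 -2.6000e-01  3.5000e-01  3.0000e-01]
 [ 5.7435e+02  7.2500e+01  1.1342e+02  3.9000e-01  5.5000e-01 -4.6000e-01
   3.0000e-02 -1.8000e-01  3.4000e-01  3.0000e-01]
 [ 5.7433e+02  7.2510e+01  1.1341e+02  4.6000e-01  2.5000e-01 -3.7000e-01
  -1.6000e-01 -1.0000e-01 -2.0000e-02  3.0000e-01]] 9.775 10.79313065423276
```

{"method": "servo_tool", "body": {"moves": [[0, [0, 0, -0.1], 0], [0, [0, 0, -0.1], 0], [0, [0, 0, -0.1], 0], [0, [0, 0, 0], 0], [0, [0, 0, 0], 0]]}}

```text
clock: 10.45
eef_pos: [574.2, 72.5, 110.3]
tool_rot: [[-0.291, 0.957, -0.0], [0.957, 0.291, -0.0], [0.0, -0.0, -1.0]]
force: [0.0, -0.8, -0.0]
finger_gap: 10.6
```

```bash
python3 st.py
```

```text
[[ 5.7421e+02  7.2490e+01  1.1029e+02  2.0000e-02 -8.1000e-01 -2.0000e-02
   4.0000e-01  0.0000e+00 -2.1000e-01  3.0000e-01]
 [ 5.7426e+02  7.2470e+01  1.1033e+02  2.8000e-01 -8.0000e-02 -4.8000e-01
   4.8000e-01  1.6000e-01 -1.3000e-01  3.0000e-01]
 [ 5.7426e+02  7.2500e+01  1.1035e+02  1.3000e-01 -1.7000e-01 -1.4100e+00
   2.4000e-01 -2.8000e-01 -8.0000e-02  3.0000e-01]] 10.55 10.745981541545211
```

Underside is at about 68 with no contact force. The lugs reach the collar next, in small steps.

{"method": "servo_tool", "body": {"moves": [[0, [0, 0, -0.1], 0], [0, [0, 0, -0.1], 0], [0, [0, 0, -0.1], 0], [0, [0, 0, 0], 0], [0, [0, 0, 0], 0]]}}

```text
clock: 11.22
eef_pos: [574.3, 72.5, 107.3]
tool_rot: [[-0.291, 0.957, 0.0], [0.957, 0.291, 0.0], [0.0, 0.0, -1.0]]
force: [0.8, -0.4, -1.0]
finger_gap: 10.6
```

```bash
python3 st.py
```

```text
[[ 5.7426e+02  7.2470e+01  1.0729e+02  8.1000e-01 -3.6000e-01 -9.7000e-01
  -8.5000e-01 -1.6000e-01  2.1000e-01  3.0000e-01]
 [ 5.7426e+02  7.2480e+01  1.0732e+02  2.3000e-01  9.8000e-01 -1.1200e+00
   2.5000e-01  5.0000e-01  2.7000e-01  3.0000e-01]
 [ 5.7428e+02  7.2480e+01  1.0735e+02  3.8000e-01 -5.6000e-01 -8.1000e-01
  -2.9000e-01 -3.0000e-01  1.3000e-01  3.0000e-01]] 11.325 10.708243295444433
```

View pics/sl.png

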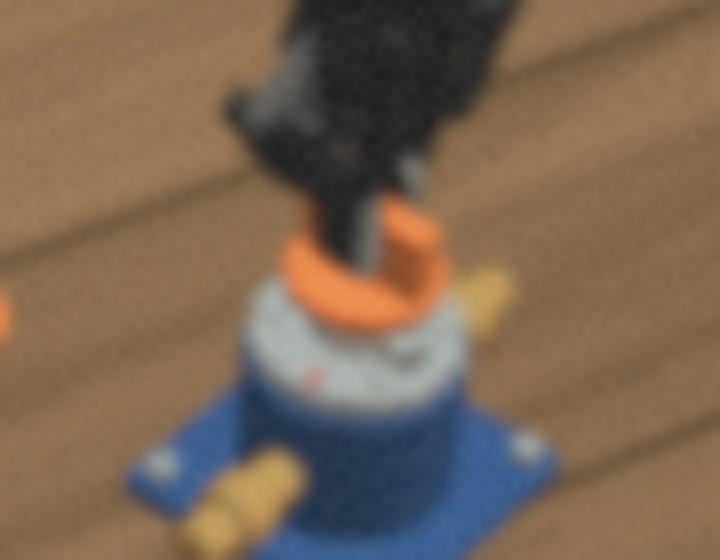

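{"method": "servo_tool", "body": {"moves": [[0, [0, 0, -0.1], 0], [0, [0, 0, -0.1], 0], [0, [0, 0, -0.1], 0], [0, [0, 0, -0.1], 0], [0, [0, 0, -0.1], 0], [0, [0, 0, -0.1], 0], [0, [0, 0, 0], 0], [0, [0, 0, 0], 0]]}}

```text
clock: 12.38
eef_pos: [574.3, 72.5, 101.5]
tool_rot: [[-0.291, 0.957, 0.0], [0.957, 0.291, 0.0], [-0.0, 0.0, -1.0]]
force: [-2.6, -0.7, 4.9]
finger_gap: 10.6
```

```bash
python3 st.py
```

```text
[[ 5.7426e+02  7.2500e+01  1.0153e+02 -2.5600e+00 -7.0000e-01  4.9500e+00
  -3.9000e-01  3.5800e+00  1.8000e-01  3.0000e-01]
 [ 5.7427e+02  7.2510e+01  1.0150e+02 -1.0500e+00 -6.2000e-01  4.3400e+00
  -9.0000e-02  3.7100e+00 -4.5000e-01  3.0000e-01]
 [ 5.7426e+02  7.2500e+01  1.0146e+02 -1.7300e+00 -5.3000e-01  3.3800e+00
  -2.0000e-01  3.6800e+00 -6.6000e-01  3.0000e-01]] 12.475 11.009752620538569
```

{"method": "servo_tool", "body": {"moves": [[0, [-0.04, 0, -0.1], 0], [0, [0, 0, -0.1], 0], [0, [0, 0, -0.1], 0], [0, [0, 0, -0.1], 0], [0, [0, 0, 0], 0], [0, [0, 0, 0], 0]]}}

```text
clock: 13.28
eef_pos: [574.2, 72.5, 97.7]
tool_rot: [[-0.291, 0.957, 0.001], [0.957, 0.291, 0.0], [-0.0, 0.001, -1.0]]
force: [-1.4, 0.6, 6.0]
finger_gap: 10.6
```

```bash
python3 st.py
```

```text
[[ 5.7423e+02  7.2520e+01  9.7680e+01 -1.4000e+00  6.2000e-01  5.9900e+00
  -1.0100e+00  3.2200e+00  7.0000e-02  3.0000e-01]
 [ 5.7421e+02  7.2480e+01  9.7690e+01 -1.2300e+00  4.0000e-02  6.8100e+00
  -3.8000e-01  3.1300e+00 -1.9000e-01  3.0000e-01]
 [ 5.7418e+02  7.2530e+01  9.7670e+01 -1.8400e+00  1.0500e+00  6.4300e+00
  -5.5000e-01  3.7100e+00  2.5000e-01  3.0000e-01]] 13.375 10.673016887335223
```

{"method": "servo_tool", "body": {"moves": [[0, [-0.04, 0, -0.1], 0], [0, [0, 0, -0.1], 0], [0, [0, 0, -0.1], 0], [0, [0, 0, -0.1], 0], [0, [0, 0, -0.1], 0], [0, [0, 0, 0], 0], [0, [0, 0, 0], 0], [0, [0, 0, 0], 0]]}}

```text
clock: 14.42
eef_pos: [574.2, 72.5, 93.3]
tool_rot: [[-0.291, 0.957, 0.002], [0.957, 0.291, 0.0], [-0.0, 0.002, -1.0]]
force: [-2.9, -0.6, 9.4]
finger_gap: 10.9
```

```bash
python3 st.py
```

```text
[[ 5.7418e+02  7.2510e+01  9.3280e+01 -2.8600e+00 -5.7000e-01  9.4400e+00
  -1.0600e+00  4.0600e+00 -1.3000e-01  3.0000e-01]
 [ 5.7419e+02  7.2510e+01  9.3260e+01 -1.4000e+00  9.0000e-01  8.7700e+00
  -7.6000e-01  4.6000e+00  8.0000e-02  3.0000e-01]
 [ 5.7419e+02  7.2520e+01  9.3250e+01 -1.5500e+00  4.3000e-01  8.7300e+00
  -1.4700e+00  4.1900e+00 -4.0000e-01  3.0000e-01]] 14.525 10.76214402487189
```

{"method": "servo_tool", "body": {"moves": [[0, [0, 0, -0.1], 0], [0, [0, 0, -0.04], 0], [0, [0, 0, 0], 0], [0, [0, 0, 0], -0.05], [0, [0, 0, 0], -0.05], [0, [0, 0, 0], -0.05], [0, [0, 0, 0], 0], [0, [0, 0, 0], 0]]}}

```text
clock: 15.58
eef_pos: [574.8, 72.7, 92.2]
tool_rot: [[-0.145, 0.989, 0.003], [0.989, 0.145, 0.0], [-0.0, 0.003, -1.0]]
force: [-2.1, -1.1, 10.0]
finger_gap: 10.8
```

```bash
python3 st.py
```

```text
[[ 5.7479e+02  7.2680e+01  9.2160e+01 -2.1000e+00 -1.0900e+00  1.0040e+01
  -4.4000e-01  2.5700e+00 -4.6000e-01  1.5000e-01]
 [ 5.7482e+02  7.2660e+01  9.2170e+01 -6.0000e-01  5.4000e-01  9.6500e+00
  -6.2000e-01  3.1800e+00 -1.8000e-01  1.5000e-01]
 [ 5.7483e+02  7.2650e+01  9.2180e+01 -7.2000e-01  4.1000e-01  1.0110e+01
  -1.9000e-01  2.5800e+00 -4.3000e-01  1.5000e-01]] 15.675 11.00192552018086
```

{"method": "servo_tool", "body": {"moves": [[0, [0, 0, 0], -0.05], [0, [0, 0, 0], -0.05], [0, [0, 0, 0], -0.05], [0, [0, 0, 0], 0], [0, [0, 0, 0], 0]]}}

```text
clock: 16.35
eef_pos: [575.2, 72.7, 92.3]
tool_rot: [[0.005, 1.0, 0.004], [1.0, -0.005, 0.0], [0.001, 0.004, -1.0]]
force: [-0.0, -0.3, 9.4]
finger_gap: 10.9
```

```bash
python3 st.py
```

```text
[[ 5.7520e+02  7.2710e+01  9.2290e+01 -3.0000e-02 -3.0000e-01  9.4100e+00
   6.0000e-02  1.5200e+00 -4.6000e-01 -0.0000e+00]
 [ 5.7523e+02  7.2690e+01  9.2330e+01 -8.0000e-01  7.0000e-01  9.1300e+00
  -2.5000e-01  1.7300e+00  1.7000e-01 -0.0000e+00]
 [ 5.7520e+02  7.2700e+01  9.2300e+01 -8.5000e-01  7.9000e-01  9.3600e+00
  -4.5000e-01  2.0100e+00 -1.3000e-01 -0.0000e+00]] 16.45 10.918754768694777
```

{"method": "servo_tool", "body": {"moves": [[0, [0, 0, 0], -0.08], [0, [0, 0, 0], -0.08], [0, [0, 0, 0], -0.08], [0, [0, 0, 0], -0.08], [0, [0, 0, 0], -0.08], [0, [0, 0, 0], -0.08], [0, [0, 0, 0], 0], [0, [0, 0, 0], 0]]}}

```text
clock: 17.5
eef_pos: [575.5, 73.0, 92.4]
tool_rot: [[0.466, 0.885, 0.004], [0.885, -0.466, 0.001], [0.003, 0.003, -1.0]]
force: [-1.3, 0.5, 8.9]
finger_gap: 10.9
```

```bash
python3 st.py
```

```text
[[ 5.7546e+02  7.3040e+01  9.2410e+01 -1.3400e+00  4.9000e-01  8.8700e+00
   1.6700e+00  1.6100e+00 -2.5000e-01 -4.8000e-01]
 [ 5.7548e+02  7.3040e+01  9.2400e+01 -6.1000e-01  8.6000e-01  9.6900e+00
   1.2500e+00  5.5000e-01 -3.9000e-01 -4.8000e-01]
 [ 5.7549e+02  7.3030e+01  9.2390e+01 -5.5000e-01  6.4000e-01  9.3700e+00
   1.0900e+00  8.3000e-01 -3.8000e-01 -4.8000e-01]] 17.6 10.894801944511762
```

{"method": "servo_tool", "body": {"moves": [[0, [0, 0, 0], -0.08], [0, [0, 0, 0], -0.08], [0, [0, 0, 0], -0.08], [0, [0, 0, 0], -0.08], [0, [0, 0, 0], -0.08], [0, [0, 0, 0], -0.05], [0, [0, 0, 0], 0], [0, [0, 0, 0], 0]]}}

```text
clock: 18.65
eef_pos: [575.6, 73.2, 92.4]
tool_rot: [[0.804, 0.594, 0.005], [0.594, -0.804, 0.002], [0.005, 0.001, -1.0]]
force: [0.0, 1.1, 8.9]
finger_gap: 10.7
```

```bash
python3 st.py
```

```text
[[ 5.7562e+02  7.3250e+01  9.2450e+01  4.0000e-02  1.1100e+00  8.9400e+00
   2.2000e+00  5.6000e-01  2.3000e-01 -9.3000e-01]
 [ 5.7562e+02  7.3250e+01  9.2450e+01  5.0000e-02  1.3500e+00  1.0780e+01
   2.7200e+00  1.3000e-01  3.1000e-01 -9.3000e-01]
 [ 5.7558e+02  7.3240e+01  9.2460e+01 -4.3000e-01  8.2000e-01  9.3900e+00
   2.1600e+00  1.0200e+00 -7.3000e-01 -9.3000e-01]] 18.75 10.97705168002386
```

Turned 1.22 rad, still free. I'll go in small steps toward the stop, which should be at yaw −1.10 to −1.30.

{"method": "servo_tool", "body": {"moves": [[0, [0, 0, 0], -0.05], [0, [0, 0, 0], -0.05], [0, [0, 0, 0], -0.05], [0, [0, 0, 0], 0], [0, [0, 0, 0], 0]]}}

```text
clock: 19.42
eef_pos: [575.6, 73.3, 92.5]
tool_rot: [[0.884, 0.467, 0.005], [0.467, -0.884, 0.002], [0.005, 0.001, -1.0]]
force: [-0.0, 1.4, 10.2]
finger_gap: 10.6
```

```bash
python3 st.py
```

```text
[[ 5.7564e+02  7.3280e+01  9.2470e+01 -4.0000e-02  1.3700e+00  1.0250e+01
   2.4100e+00  6.5000e-01 -3.8000e-01 -1.0800e+00]
 [ 5.7565e+02  7.3300e+01  9.2490e+01  5.7000e-01  1.2000e+00  9.6400e+00
   2.2500e+00  5.2000e-01  2.6000e-01 -1.0800e+00]
 [ 5.7563e+02  7.3310e+01  9.2470e+01  7.1000e-01  1.2200e+00  8.9100e+00
   2.4100e+00  5.8000e-01  1.0000e-02 -1.0800e+00]] 19.525 11.02358031125131
```

{"method": "servo_tool", "body": {"moves": [[0, [0, 0, 0], -0.03], [0, [0, 0, 0], -0.03], [0, [0, 0, 0], -0.03], [0, [0, 0, 0], 0]]}}

```text
clock: 20.08
eef_pos: [575.0, 73.2, 92.4]
tool_rot: [[0.922, 0.386, 0.003], [0.386, -0.922, 0.001], [0.004, 0.0, -1.0]]
force: [-1.4, 1.2, 11.8]
finger_gap: 10.7
```

```bash
python3 st.py
```

```text
[[ 5.7495e+02  7.3150e+01  9.2430e+01 -1.4100e+00  1.2200e+00  1.1840e+01
   2.1000e+00  3.2800e+00  1.8700e+00 -1.1700e+00]
 [ 5.7496e+02  7.3180e+01  9.2440e+01 -2.3800e+00  3.3000e-01  1.0790e+01
   2.8300e+00  3.1000e+00  1.3000e+00 -1.1700e+00]
 [ 5.7495e+02  7.3160e+01  9.2410e+01 -9.1000e-01  5.4000e-01  1.0380e+01
   2.3400e+00  3.0400e+00  1.6000e+00 -1.1700e+00]] 20.175 10.906434457895827
```

The twist torque has risen to about 0.16 N m and the cap has shifted slightly, so a lug is on the stop at 1.47 rad. One small nudge more, then let the spring lift the cap.

{"method": "servo_tool", "body": {"moves": [[0, [0, 0, 0], -0.02], [0, [0, 0, 0], 0], [0, [0, 0, 0], 0]]}}

```text
clock: 20.6
eef_pos: [574.7, 73.1, 92.4]
tool_rot: [[0.93, 0.368, 0.003], [0.368, -0.93, 0.001], [0.003, -0.0, -1.0]]
force: [-2.3, 2.3, 11.4]
finger_gap: 10.9
```

```bash
python3 st.py
```

```text
[[ 5.7468e+02  7.3110e+01  9.2400e+01 -2.2900e+00  2.3100e+00  1.1420e+01
   1.4900e+00  4.3600e+00  2.3200e+00 -1.1900e+00]
 [ 5.7465e+02  7.3090e+01  9.2410e+01 -2.1300e+00  3.0000e-02  1.1050e+01
   1.8500e+00  4.6100e+00  2.3100e+00 -1.1900e+00]
 [ 5.7467e+02  7.3100e+01  9.2390e+01 -1.6100e+00  5.8000e-01  1.0780e+01
   1.4300e+00  4.4000e+00  2.0200e+00 -1.1900e+00]] 20.7 10.672628306927399
```

{"method": "servo_tool", "body": {"moves": [[0, [0, 0, 0.1], 0], [0, [0, 0, 0.1], 0], [0, [0, 0, 0.1], 0], [0, [0, 0, 0], 0], [0, [0, 0, 0], 0]]}}

```text
clock: 21.38
eef_pos: [574.5, 73.0, 94.3]
tool_rot: [[0.93, 0.367, 0.002], [0.367, -0.93, 0.001], [0.002, -0.0, -1.0]]
force: [3.2, 2.7, 4.7]
finger_gap: 11.0
```

```bash
python3 st.py
```

```text
[[574.49  73.01  94.28   3.23   2.67   4.72   7.08  -6.3    1.52  -1.19]
 [574.47  72.96  94.25   3.4    3.12   4.93   7.04  -7.32   2.43  -1.19]
 [574.48  72.95  94.29   2.16   3.07   5.09   7.55  -7.06   1.86  -1.19]] 21.475 10.919364874688327
```

{"method": "servo_tool", "body": {"moves": [[0, [0.05, 0.02, -0.1], 0.02], [0, [0.05, 0.02, 0], 0.02], [0, [0, 0, 0], 0], [0, [0, 0, 0], 0]]}}

```text
clock: 22.02
eef_pos: [574.5, 72.8, 93.6]
tool_rot: [[0.915, 0.404, 0.0], [0.404, -0.915, -0.0], [0.0, 0.0, -1.0]]
force: [2.2, 2.7, 8.8]
finger_gap: 10.5
```

```bash
python3 st.py
```

```text
[[ 5.7448e+02  7.2790e+01  9.3600e+01  2.2200e+00  2.7200e+00  8.7800e+00
   5.6700e+00 -2.2200e+00  0.0000e+00 -1.1600e+00]
 [ 5.7450e+02  7.2760e+01  9.3630e+01  5.9000e-01  2.6000e+00  8.8900e+00
   5.4400e+00 -2.3800e+00  1.7000e-01 -1.1600e+00]
 [ 5.7445e+02  7.2760e+01  9.3620e+01 -4.9000e-01  2.8800e+00  8.9100e+00
   5.5700e+00 -2.3300e+00 -1.0000e-02 -1.1600e+00]] 22.125 11.394849091111452
```

{"method": "servo_tool", "body": {"moves": [[0, [0, 0.0, 0.1], 0], [0, [0, 0, 0.1], 0], [0, [0, 0, 0], 0], [0, [0, 0, 0], 0]]}}

```text
clock: 22.68
eef_pos: [574.4, 72.8, 95.4]
tool_rot: [[0.915, 0.404, 0.0], [0.404, -0.915, -0.0], [0.0, 0.0, -1.0]]
force: [1.0, 2.4, 7.7]
finger_gap: 10.7
```

```bash
python3 st.py
```

```text
[[ 5.7445e+02  7.2770e+01  9.5450e+01  9.7000e-01  2.3700e+00  7.6900e+00
   5.3500e+00 -3.3400e+00 -1.5000e-01 -1.1600e+00]
 [ 5.7447e+02  7.2780e+01  9.5450e+01  8.9000e-01  2.8300e+00  8.3600e+00
   5.5900e+00 -3.3300e+00 -3.1000e-01 -1.1600e+00]
 [ 5.7447e+02  7.2760e+01  9.5460e+01  1.1400e+00  2.3200e+00  8.0400e+00
   5.6400e+00 -3.1000e+00 -6.6000e-01 -1.1600e+00]] 22.775 10.834108525909459
```

{"method": "servo_tool", "body": {"moves": [[0, [0, 0, 0.1], 0], [0, [0, 0, 0.1], 0], [0, [0, 0, 0], 0], [0, [0, 0, 0], 0]]}}

```text
clock: 23.32
eef_pos: [574.4, 72.8, 97.1]
tool_rot: [[0.915, 0.404, 0.0], [0.404, -0.915, -0.0], [0.0, 0.0, -1.0]]
force: [1.6, 3.1, 6.2]
finger_gap: 10.8
```

```bash
python3 st.py
```

```text
[[ 5.7443e+02  7.2760e+01  9.7140e+01  1.6000e+00  3.1100e+00  6.1800e+00
   6.1300e+00 -4.2200e+00 -2.4000e-01 -1.1600e+00]
 [ 5.7441e+02  7.2740e+01  9.7100e+01  8.7000e-01  2.6100e+00  7.2600e+00
   6.1100e+00 -3.5000e+00 -7.3000e-01 -1.1600e+00]
 [ 5.7444e+02  7.2750e+01  9.7140e+01  1.8900e+00  2.8500e+00  6.5800e+00
   6.6400e+00 -4.1300e+00  2.5000e-01 -1.1600e+00]] 23.425 11.034702142063717
```

{"method": "servo_tool", "body": {"moves": [[0, [0, 0, 0.05], 0], [0, [0, 0, 0.05], 0], [0, [0, 0, 0], 0], [0, [0, 0, 0], 0]]}}

```text
clock: 23.98
eef_pos: [574.3, 72.8, 97.3]
tool_rot: [[0.915, 0.404, -0.001], [0.404, -0.915, -0.0], [-0.001, -0.0, -1.0]]
force: [4.2, 2.0, -2.3]
finger_gap: 10.4
```

```bash
python3 st.py
```

```text
[[ 5.7433e+02  7.2820e+01  9.7270e+01  4.1700e+00  2.0000e+00 -2.2700e+00
   5.9800e+00 -9.9100e+00 -2.5000e-01 -1.1500e+00]
 [ 5.7435e+02  7.2820e+01  9.7290e+01  4.3300e+00  3.2300e+00 -2.4700e+00
   5.8600e+00 -1.0210e+01 -2.0000e-02 -1.1500e+00]
 [ 5.7433e+02  7.2800e+01  9.7260e+01  4.4400e+00  3.2500e+00 -1.8200e+00
   5.4700e+00 -1.0700e+01 -2.4000e-01 -1.1500e+00]] 24.075 10.437400770360451
```

View pics/sl.png

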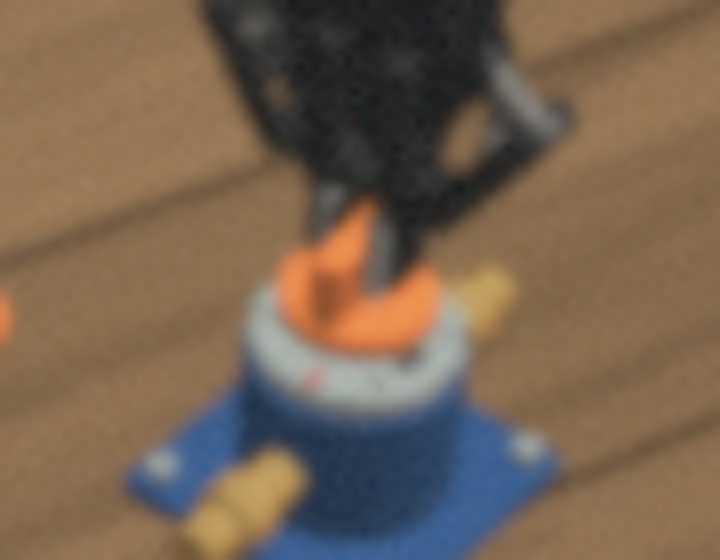

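Fz dropped abruptly from +6.6 to −2 N at z = 97.3, which puts the underside 20 mm below the mouth, so the lugs are in their pockets. Releasing.

{"method": "servo_tool", "body": {"moves": [[0, [0, 0, -0.05], 0], [0, [0, 0, 0], 0], [1, [0, 0, 0], 0], [1, [0, 0, 0], 0], [1, [0, 0, 0], 0], [1, [0, 0, 0], 0], [1, [0, 0, 0], 0], [1, [0, 0, 0], 0], [1, [0, 0, 1], 0], [1, [0, 0, 3], 0], [1, [0, 0, 4], 0], [1, [-0.5, 0, 4], 0], [1, [-0.5, 0, 0], 0], [1, [0, 0, 0], 0], [1, [0, 0, 0], 0]]}}

```text
clock: 26.0
eef_pos: [563.7, 72.8, 216.3]
tool_rot: [[0.915, 0.404, -0.002], [0.404, -0.915, -0.0], [-0.002, -0.001, -1.0]]
force: [0.5, 0.6, -0.1]
finger_gap: 85.6
```

Run:
```python
from h import *
s=sensors.observe();a=imaging.get_image('wrist');save('w7',a);print(s['eef_pos'],s['force'],s['finger_gap'],s['clock'])
b=imaging.get_image('scene');save('s7',cv2.resize(b[150:260,255:395],None,fx=5,fy=5,interpolation=2));save('s7f',b)
save('t7',imaging.get_image('top'))
```

```text
[563.66594777  72.7853334  216.31888969] [ 0.48532639  0.56459315 -0.09663019] 85.6391914620574 26.0
```

View pics/w7.png

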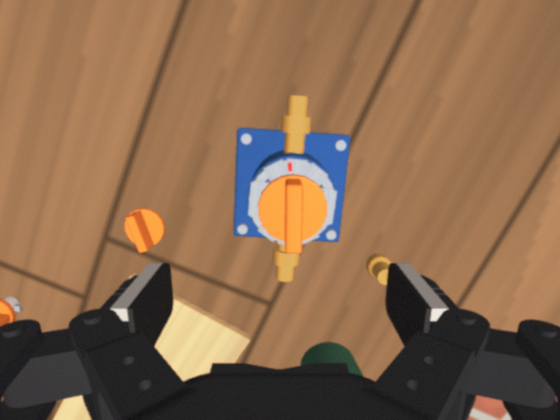

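View pics/s7.png

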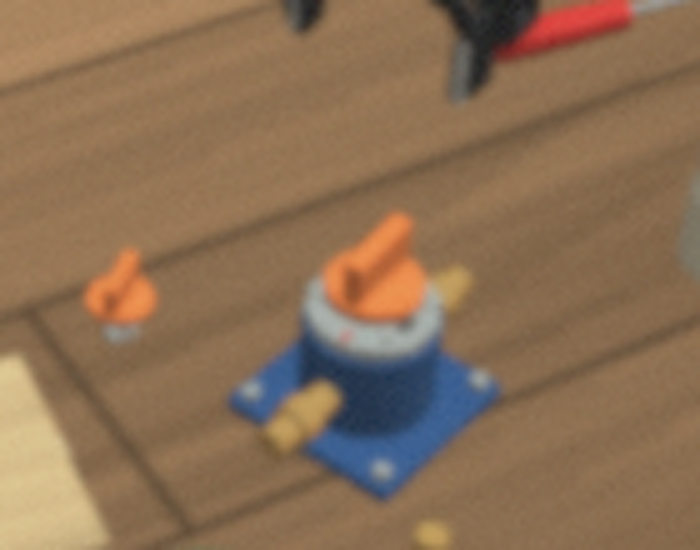

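View pics/t7.png

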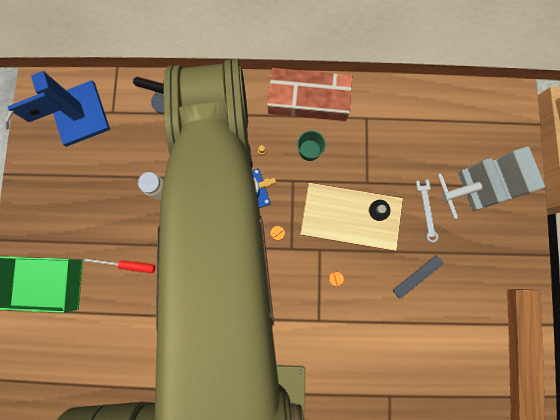

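The wrist picture shows the cap seated at (293,207), its bar pointing at the red mark (290,167). In the scene view it sits level, and the bystanders have not moved. One last check of its height and angle.

Run:
```python
from h import *
s=sensors.observe()
a=cv2.cvtColor(cv2.imread('pics/w7.png'),cv2.COLOR_BGR2RGB);hsv=cv2.cvtColor(a,cv2.COLOR_RGB2HSV)
m=cv2.inRange(hsv,(5,170,120),(17,255,255))[170:250,250:335]
xs=[ (np.where(r>0)[0].min(),np.where(r>0)[0].max()) for r in m if (r>0).sum()>40]
w=max(b-a+1 for a,b in xs);print('disc px',w)
for zc in (55,61): 
  c=proj('wrist',[574.6,72.8,zc+38],s);ex=s['tool_rot'][:,0]*27;q=np.array([574.6,72.8,zc+38.])
  print(zc,c,np.linalg.norm(proj('wrist',q+ex,s)-proj('wrist',q-ex,s)))
A=unproj('wrist',(294,181),121,s);B=unproj('wrist',(293,252),121,s);d=B-A;print(np.arctan2(d[1],d[0]),np.linalg.norm(d),(A+B)/2)
save('w7c',cv2.resize(a[140:260,225:355],None,fx=5,fy=5,interpolation=2))
```

```text
disc px 67
55 [292.72977424 205.84850397] 70.61866850074689
61 [293.01375824 207.82700724] 72.14375139931695
-1.1577321827195854 50.94437077778397 [574.64163937  71.58423423 121.        ]
```

View pics/w7c.png

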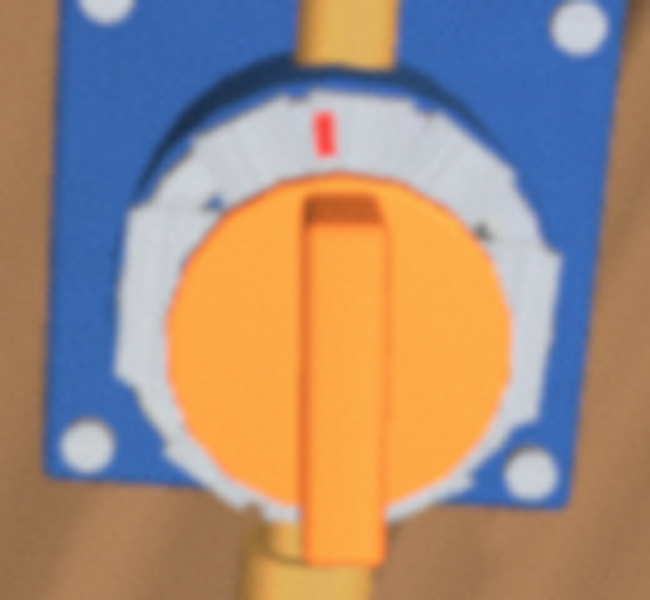

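```bash
python3 -c "
from h import *
print(hand_in())"
```

```text
the job is handed in; nothing more can be done
None
```

The large cap is on the pot and, by every check I could make, locked. I handed the job in at about 26 s with the gripper open and clear.

**What I did:** I took the largest cap from the board by its grip bar. The collar's slots showed in the wrist picture at about 0.30 rad, so I didn't have to feel for them with the lugs. I lowered the cap in steps, reading the force after each one, then pushed it in against the spring. I turned it clockwise until the torque rose at the stop, about 1.49 rad in. The largest vertical reading was about 12 N and the largest twist torque about 0.23 N m. These are readings at the wrist after each step, not the contact total that the 60 N limit applies to.

**One correction:** on the first let-up the cap caught slightly to one side, with a few newtons of sideways force. I pushed it back about 1 mm, eased the twist back 0.04 rad, moved it about 1 mm sideways and let up again.

**Last checks:**
- **Height:** when the lift was complete, the vertical force dropped abruptly from +6.6 N to −2 N with the underside about 20 mm below the mouth, which is the locked depth.
- **After release:** the cap stayed level and seated, with the bar at 1.45 rad from the slots and lined up with the red mark.
- **Disc size:** it measured 67–69 px. That is smaller than both predictions, but nearer the locked height (70.6 px) than the sprung-back one (72.1 px).
- **Everything else:** the bystanders in view had not moved. The arm hid part of the top view.

I did not test the lock by twisting the cap back.

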